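Lock the fire pot back into the jiko

TASK

Fit the loose steel fire pot back into the mouth of the jiko: find where its three lugs drop through the slots of the locking ring, press it down against the spring seat, twist it clockwise (seen from above) to the stop, then let it rise and let go, so that the lugs sit locked in their notches and the pot stands level. Leave the mug, the saucepan and the jug where they are.

Things in the scene. Friction and masses are not known exactly. Their poses are not given: they have to be found in the camera images.
- pot_center (a point): Fire pot, centre: loose upright perforated steel cup, 86 mm outside diameter, wall 70 mm high, 108 mm high over its carrying bar, 0.35 to 0.55 kg. This point lies on its axis, 54 mm above its underside. z up.
- pot_bar (a point): Middle of the pot's carrying bar, on the pot's axis 45 mm above pot_center. The steel bar spans the top along the pot's x axis: 88 mm long, 14 mm wide along y, 18 mm tall; its lower edge is 20 mm above the cup's rim, open below.
- pot_lug (a point): Middle of the lug on the pot's +x side, 52 mm from the axis, 1 mm below pot_center. Three such flat lugs stick out 120 degrees apart: 16 mm wide, 6 mm thick, tips 60 mm from the axis.
- jiko: Jiko: fixed, firm hourglass stove of dark sheet metal with a clay liner, 250 mm across the top, 160 mm high; origin on the floor on its axis, air door on its -x side. Three small pot rests near its rim reach 174 mm above the floor; two wire handles at the sides.
- jiko_mouth (a point): Centre of the mouth at the top face of the level steel locking ring (100 mm hole, 10 mm thick), 160 mm up; jiko's axes. Three slots 24 mm wide, 120 degrees apart, show as gaps in the ring. The ring sits at a new angle each time: one slot lies up to 20 degrees either side of +x, where exactly is not given. With the lugs on top of the ring pot_center is 4 mm above this point.
- jiko_seat (a point): Top of the spring seat at rest, on the jiko's axis 48 mm below jiko_mouth. The pot's underside pushes it down: 0.8 N per mm, 25 mm travel. With the lugs in the slots but not twisted the pot floats on it with pot_center within 3 mm of the height of jiko_mouth. A stop just anticlockwise of each slot blocks the wrong way.
- jiko_lockheight (a point): Where pot_center comes to rest when locked, 7 mm below jiko_mouth. To twist clockwise under the ring hold pot_center 6 to 11 mm below this point (10 to 15 N push). A notch as wide as a slot is centred 42 degrees clockwise of each slot, hard stop on its far side (lug meets it at 46 degrees); let up there, the spring lifts the lugs 5 mm into the notches.
- mug_center (a point): Bystander: white ceramic mug, 80 mm across, 90 mm high, this point at half height on its axis; stays where it is.
- saucepan_center (a point): Bystander: metal saucepan, 164 mm across, 85 mm high, black handle 150 mm long along its +x; this point at half height on its axis; stays where it is.
- jug_center (a point): Bystander: orange plastic jug with closed lid, 124 mm across, 216 mm high, this point 100 mm above its underside; stays where it is.
Mind the look-alikes: they are no part of the job. Leave any blue or red look-alike of the part that bears pot_center alone.

How it is judged (in metres and radians):
At the end, for the whole second after the job is handed in: The fire pot stands in the jiko, locked: its centre 4.5 to 9.5 mm below the mouth point (7 mm when the lugs are in the notches), within 8 mm of its axis, within 4 degrees of upright, at rest and released (z of pot_center in the frame of jiko_mouth between -0.0095 and -0.0045 m and horizontal distance between pot_center and jiko_mouth below 0.008 m and angle between pot_center's own z axis and vertical below 0.07 rad and linear speed of pot below 0.01 m/s and contact force between pot and the fingers below 0.1 N); the robot touches nothing.
It fails at once if mug is knocked or shifted by more than 30 mm (distance of mug_center from where it was at the start of the episode above 0.03 m).
It fails at once if saucepan is knocked or shifted by more than 30 mm (distance of saucepan_center from where it was at the start of the episode above 0.03 m).
It fails at once if jug is knocked or shifted by more than 30 mm (distance of jug_center from where it was at the start of the episode above 0.03 m).
It also fails if it takes over 67 s, if anything falls off the work surface, if the arm or the gripper's body presses on something with over 40 N, if the wrist force passes 120 N, or if a joint passes its speed limit or range.

ROBOT

A 7-joint arm with a two-finger parallel gripper is mounted at the origin on the work surface. World frame = base frame: x ahead of the robot, y to its left, z up, the work surface at z = 0. Lengths are in m, angles in degrees, forces in N, time in s.
With the tool pointing down it reaches from about 0.425 to 0.925 m from the base axis. Payload 6.8 kg.
Tool frame: the origin (TCP) lies midway between the tips of the shut fingers; the grasp point (between the pads) lies 19 mm behind it; z points along the fingers, y is the direction in which the jaws open and shut (so a half turn about z gives the same grasp; the last joint's range is limited). The gripper opens to 88 mm and grips with 3 to 60 N. Pads are 20 mm wide; open, the fingers measure 115 mm over their backs; the gripper's body (75 mm by 178 mm) begins 61 mm behind the grasp point.
Start: joints at [-76.954, 27.33, 1.283, 89.118, -0.659, 63.558, -4.761], TCP at [0.222, 0.637, 0.223] pointing down, gripper open.
Joint ranges: [-169.35, 169.35], [-19.33, 120.38], [-80.79, 83.38], [13.8, 139.57], [-78.32, 258.32], [9.67, 109.79], [-169.56, 169.56]. Speed limits (degrees/s): [136.94, 136.94, 180, 180, 180, 180, 180].

INTERFACE

Orientations are given as a 3x3 rotation matrix whose columns are the frame's x, y, z axes.
In Python, from rig import manip, snapshot gives the robot as it stands.
- The arm moves only by the tool step_arm, never from a script. Its argument "series" is a list of rows, each a list of 7 numbers: the turn, a rotation vector about the tool's x, y, z in degrees, then the shift along the tool's x, y, z in mm, then the closure, from -1 (fully open) to 1 (shut), so that 0 is half open. A call has 1 to 8 rows; each row shifts and turns the commanded pose from where the row before left it, along the tool's axes as they then stand; what a row does not reach is not made up. A row lasts 1/8 s, in which the tool goes at most 62.5 mm and 10.7 degrees, less where a joint would pass 70% of its speed; a pose out of reach is approached as far as the arm can. A call is refused whole if a number of a shift passes 62.5 or a number of a turn 10.7, either way. A call with a gripper value outside its range is refused whole. The fingers move at their own pace and stop on an object; "grip_force" is the grip in N (left out, the last holds). Time passes only in rows, so rows that do not move let the fingers close. It gives the time, the measured TCP pose, the force and the opening at its end, in the units of the state.
- manip.sense(): the state, without advancing time (a new reading comes with each control period).
- snapshot(name): name is "scene" or "side" or "wrist"; returns a dict with "image" (400x640x3 uint8, blue, green, red), "range_z" (400x640 float32, m along the optical axis (not along the pixel's ray), 0 where there is no reading), "camera_matrix" (3x3 intrinsics, pixels), "extrinsics" (4x4, takes a point from world to camera coordinates); the wrist camera has in their place "tool_from_camera" (4x4, takes a point from camera to tool coordinates, whose origin is the TCP and whose axes are the flange's). Camera axes: x right, y down, z forward; pixel columns grow to the right and rows downward; lengths in m; the calibration is good to about 2 mm. A picture is of the moment at which its call begins: read the wrist's pose just before it.
- manip.job_done(): hands the job in, once; it reports no verdict.
The state is a dict: "clock": time; "joint_positions": joint angles; "qd": joint speeds; "joint_torque": joint torques, N m; "eef_pos": TCP position; "tcp_rot": TCP orientation; "force": force on the tool from outside, world axes, zero at the start; "torque": the same for the moment, N m; "grip_width": finger opening in m.
Only numpy, scipy, OpenCV 4.12 (cv2) and the standard library are available. Lean on these libraries where they do the work, as an engineer would, in place of code of your own. Each camera call takes 0.05 s, during which the arm holds its last target.

## Working session

There is one attempt and no reset: what is moved stays moved. The work goes in short steps, Python scripts to look and compute and a tool call to move; the robot and the scene stay as the last step left them, time stands still between calls to the robot, and variables do not carry over. Pictures are saved under pics/ and viewed, and the job is handed in when it is done.

Besides the shell and the picture viewer there is one more tool, called after "Call:" by a JSON object that holds its "api" and its "payload", one argument or row to a line. step_arm: Moves the arm, as the interface text tells. Its arguments: {"type":"object","properties":{"series":{"type":"array"},"grip_force":{"type":"number"}},"required":["series"]}

```bash
ls; mkdir -p pics
cat > h.py <<'E'
import numpy as np, cv2
from rig import manip, snapshot
def save(n,tag):
    s=manip.sense() ; d=snapshot(n); cv2.imwrite(f'pics/{tag}.png',d['image']); np.savez(f'pics/{tag}.npz',pos=np.array(s['eef_pos']),rot=np.array(s['tcp_rot']),**d); return d
def w2c(d):
    if 'extrinsics' in d: return np.array(d['extrinsics'])
    T=np.eye(4);T[:3,:3]=d['rot'];T[:3,3]=d['pos'];return np.linalg.inv(T@d['tool_from_camera'])
def ray(d,u,v):
    E=w2c(d);R=E[:3,:3];c=-R.T@E[:3,3];k=np.linalg.inv(d['camera_matrix'])@np.array([u,v,1.]);return c,R.T@k
def onplane(d,u,v,z):
    c,r=ray(d,u,v);return c+r*(z-c[2])/r[2]
def pt(d,u,v):
    c,r=ray(d,u,v);return c+r*d['range_z'][int(v),int(u)]
def cloud(d):
    H,W=d['range_z'].shape;u,v=np.meshgrid(np.arange(W),np.arange(H));E=w2c(d);R=E[:3,:3];c=-R.T@E[:3,3]
    k=np.stack([u,v,np.ones_like(u)],-1)@np.linalg.inv(d['camera_matrix']).T
    return c+(k*d['range_z'][...,None])@R
def proj(d,p):
    E=w2c(d);q=E[:3,:3]@np.array(p)+E[:3,3];q=d['camera_matrix']@q;return q[:2]/q[2]
E
python3 - <<'E'
from h import *
for n in['scene','side','wrist']: save(n,n+'0')
s=manip.sense();print(s)
E
```

```text
pics
{'clock': 0.15, 'joint_positions': array([-76.95059205,  27.36738371,   1.2814618 ,  89.15998422,
        -0.65919455,  63.56006286,  -4.76045357]), 'qd': array([ 0.00181884, -0.0733956 ,  0.10356869, -0.1550105 , -0.10996929,
        0.00021885, -0.02020543]), 'joint_torque': array([ 3.03429326e-03, -5.83288264e+01,  1.53661732e+00, -2.72878271e+01,
       -5.42551652e-02,  1.43126881e-02,  8.72555916e-05]), 'eef_pos': array([0.22233355, 0.63686955, 0.22191575]), 'tcp_rot': array([[-9.44133421e-01,  3.29563276e-01, -3.62796220e-04],
       [ 3.29563459e-01,  9.44132461e-01, -1.34962999e-03],
       [-1.02260791e-04, -1.39379515e-03, -9.99999023e-01]]), 'force': array([-1.00181536,  0.72361468, -0.59814472]), 'torque': array([ 0.02403114,  0.01812531, -0.00863583]), 'grip_width': 0.08785267419696259}
```

View pics/scene0.png

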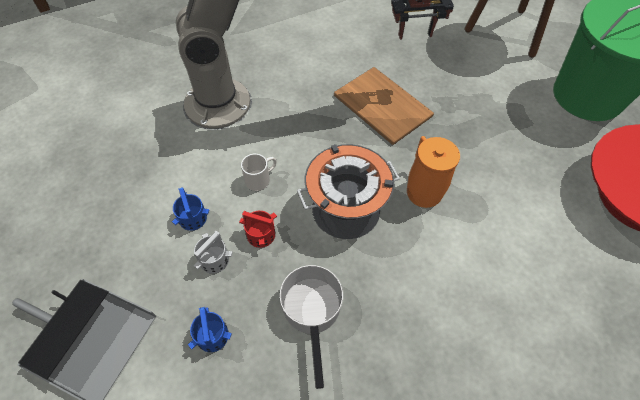

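View pics/side0.png

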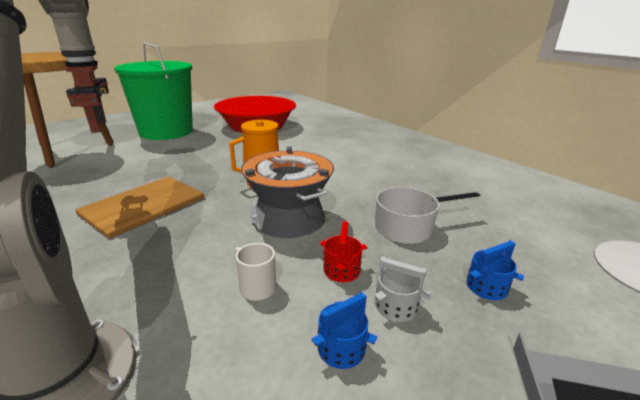

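View pics/wrist0.png

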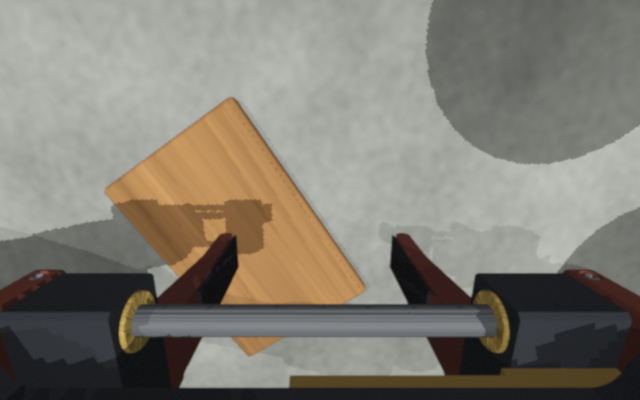

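The scene view shows four cup-shaped objects: blue (190,210), blue (208,330), red (260,228) and bare steel (211,252). The steel one fits "steel fire pot"; the others are look-alikes. The jiko is at (348,185), mug (255,170), saucepan (312,295) and jug (433,172). I'll confirm with a crop and measure.

Run:
```python
from h import *
d=dict(np.load('pics/scene0.npz'));C=cloud(d);im=d['image']
a=cv2.resize(im[215:285,170:290],None,fx=5,fy=5,interpolation=cv2.INTER_CUBIC)
cv2.imwrite('pics/crop_pot.png',a)
a=cv2.resize(im[135:225,300:410],None,fx=6,fy=6,interpolation=cv2.INTER_CUBIC)
cv2.imwrite('pics/crop_ring.png',a)
for n,(u,v) in dict(bar=(207,246),mug=(253,185),sauc=(312,300),jug=(437,155),jiko=(348,181),red=(258,217)).items(): print(n,C[v,u].round(3))
# jiko: orange clay at z~.16
hsv=cv2.cvtColor(im,cv2.COLOR_BGR2HSV)
m=(hsv[...,0]<15)&(hsv[...,1]>110)&(C[...,2]>.14)&(C[...,2]<.19)
m[:, :290]=0;m[:,402:]=0
P=C[m];print(m.sum(),P.mean(0),np.median(P[:,2]))
cs,_=cv2.findContours(m.astype(np.uint8),cv2.RETR_EXTERNAL,cv2.CHAIN_APPROX_NONE)
c=max(cs,key=cv2.contourArea)[:,0]
Q=np.array([onplane(d,u,v,.16)[:2] for u,v in c],np.float32);print(cv2.minEnclosingCircle(Q), cv2.fitEllipse(Q))
# pot: points above floor near pot
b=(C[...,2]>.085)&(C[...,2]<.125); b[:230]=0;b[280:]=0;b[:,:185]=0;b[:,235:]=0
P=C[b];print(b.sum(),P.mean(0),P[:,2].max()); 
print(cv2.minAreaRect(P[:,:2].astype(np.float32)))
c,r=ray(d,320,200);print('cam',c,r)
```

```text
bar [ 0.581 -0.215  0.105]
mug [ 0.404 -0.02   0.033]
sauc [ 0.807 -0.012  0.004]
jug [0.649 0.445 0.206]
jiko [0.566 0.22  0.114]
red [ 0.558 -0.058  0.106]
2360 [0.58919812 0.20704767 0.15876591] 0.1592003767015009
((0.5876396298408508, 0.20790772140026093), 0.12014566361904144) ((0.5875938534736633, 0.20774751901626587), (0.23118475079536438, 0.23326446115970612), 94.52416229248047)
224 [ 0.57502266 -0.21444074  0.10356113] 0.11252955238014306
((0.5727436542510986, -0.21306324005126953), (0.015970848500728607, 0.08858399093151093), 27.06043815612793)
cam [ 1.20020677 -0.19233099  1.2281408 ] [-0.46782505  0.2378502  -0.85157024]
```

View pics/crop_pot.png

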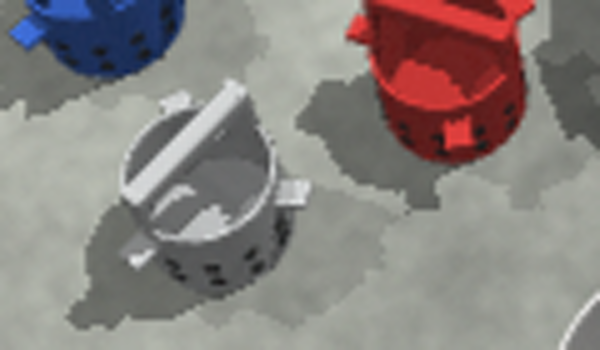

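View pics/crop_ring.png

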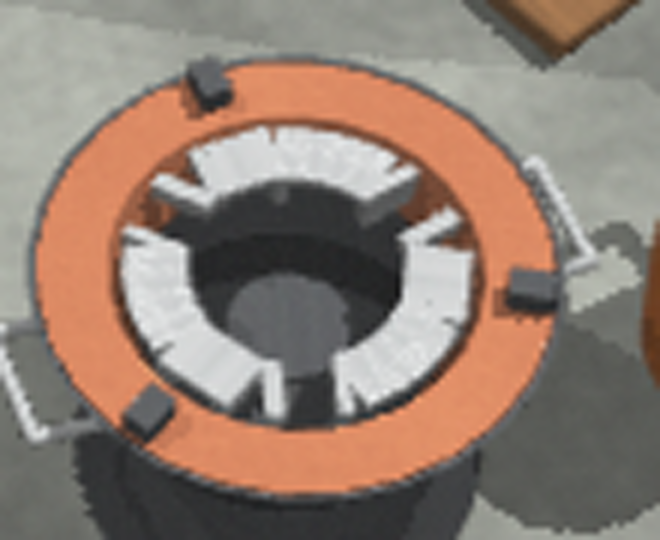

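The crop confirms the steel pot: uncoloured, bar end and +x lug at its lower left, at about (197,266) full-image; the red and blue ones are painted. The ring crop shows three gaps, one near full-image (351,200) facing the camera. Next I'll plan a wrist look over the jiko on the way to the pot.

Run:
```python
from h import *
d=dict(np.load('pics/wrist0.npz'));print(d['tool_from_camera'].round(3),d['camera_matrix'].round(1))
s=dict(np.load('pics/scene0.npz'))
J=np.array([.5875,.2077])
# slot edges, scene crop px->full ; ring top plane
for p in [(283,390),(335,390),(310,405),(405,235),(415,180),(145,190),(160,245)]:
    u,v=300+p[0]/6,135+p[1]/6; q=onplane(s,u,v,.16)[:2]-J; print(p,np.degrees(np.arctan2(q[1],q[0])).round(1),np.hypot(*q).round(4))
K=np.array([.573,-.213])
for p,z in [((235,90),.108),((138,195),.108),((175,100),.053),((293,190),.053),((138,255),.053)]:
    u,v=170+p[0]/5,215+p[1]/5; q=onplane(s,u,v,z)[:2]-K; print(p,np.degrees(np.arctan2(q[1],q[0])).round(1),np.hypot(*q).round(4))
R=d['rot'];pos=d['pos']
# camera centre of wrist
T=np.eye(4);T[:3,:3]=R;T[:3,3]=pos;print((T@d['tool_from_camera'])[:3,3])
print('to jiko (tool axes)',R.T@(np.array([.5875,.2077,.40])-pos)*1000)
```

```text
[[ 0.001 -0.961 -0.276  0.076]
 [ 1.     0.001 -0.001  0.   ]
 [ 0.001 -0.276  0.961 -0.162]
 [ 0.     0.     0.     1.   ]] [[307.8   0.  313.8]
 [  0.  307.8 202.3]
 [  0.    0.    1. ]]
(283, 390) -31.7 0.0681
(335, 390) -12.3 0.0697
(310, 405) -22.2 0.0758
(405, 235) 81.8 0.0553
(415, 180) 103.3 0.0764
(145, 190) -148.1 0.0802
(160, 245) -126.4 0.0622
(235, 90) 114.5 0.0386
(138, 195) -57.3 0.0387
(175, 100) 177.2 0.0565
(293, 190) 59.3 0.0508
(138, 255) -61.2 0.0533
[0.1504217  0.66239627 0.38427454]
to jiko (tool axes) [-486.24717111 -285.0750857  -177.68349717]
```

Call:
{"api": "step_arm", "payload": {
  "series": [
    [0,0,0,-51,-30.5,-12,-1],
    [0,0,0,-51,-30.5,-12,-1],
    [0,0,0,-51,-30.5,-12,-1],
    [0,0,0,-51,-30.5,-12,-1],
    [0,0,0,-51,-30.5,-12,-1],
    [0,0,0,-51,-30.5,-12,-1],
    [0,0,0,-51,-30.5,-6,-1],
    [0,0,0,-51,-30.5,0,-1]
  ]
}}

```text
clock: 1.15
eef_pos: [0.5284, 0.271, 0.3012]
tcp_rot: [[-0.944, 0.329, 0.001], [0.329, 0.944, 0.001], [-0.001, 0.001, -1.0]]
force: [1.2, 0.2, 0.3]
grip_width: 0.0879
```

Call:
{"api": "step_arm", "payload": {
  "series": [
    [0,0,0,-51,-30.5,0,-1],
    [0,0,0,-51,-30.5,0,-1],
    [0,0,10.5,0,0,0,-1],
    [0,0,10.5,0,0,0,-1],
    [0,0,10.5,0,0,0,-1],
    [0,0,10.5,0,0,0,-1],
    [0,0,0,0,0,0,-1],
    [0,0,0,0,0,0,-1]
  ]
}}

```text
clock: 2.15
eef_pos: [0.6033, 0.1814, 0.3005]
tcp_rot: [[-0.484, 0.875, -0.0], [0.875, 0.484, -0.0], [0.0, -0.0, -1.0]]
force: [-0.8, -0.3, -0.1]
grip_width: 0.0876
```

Run:
```python
from h import *
save('wrist','w1');s=manip.sense();print(s['eef_pos'],s['tcp_rot'].round(4),s['joint_positions'],s['clock'])
```

```text
[0.60330863 0.18130652 0.30055488] [[-4.838e-01  8.752e-01 -2.000e-04]
 [ 8.752e-01  4.838e-01 -0.000e+00]
 [ 1.000e-04 -2.000e-04 -1.000e+00]] [-39.47916377  20.41626014  22.91668684  91.43860896  -8.32218814
  69.84885377  13.95238566] 2.2
```

View pics/w1.png

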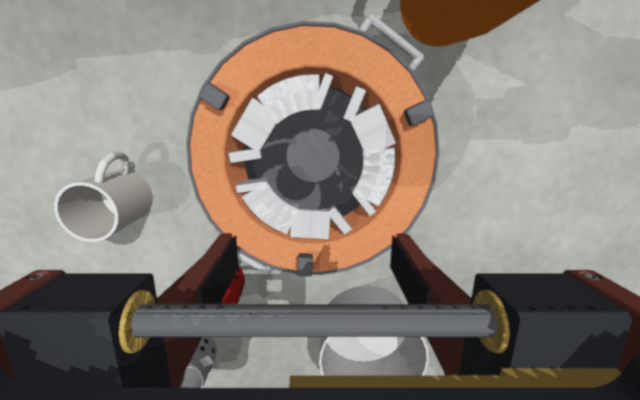

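The wrist view shows the ring centred near (313,155), with gaps at about (342,92), (240,171) and (358,218). I'll unwrap it in world polar coordinates.

Run:
```python
from h import *
d=dict(np.load('pics/w1.npz'));im=d['image'];C=cloud(d)
hsv=cv2.cvtColor(im,cv2.COLOR_BGR2HSV)
a=im[15:280,180:450];cv2.imwrite('pics/w1c.png',cv2.resize(a,None,fx=2.2,fy=2.2,interpolation=cv2.INTER_CUBIC))
# disk outer edge: orange+ring
m=((hsv[...,0]<15)&(hsv[...,1]>90)&(hsv[...,2]>120)&(abs(C[...,2]-.16)<.012)).astype(np.uint8)
cs,_=cv2.findContours(m,cv2.RETR_CCOMP,cv2.CHAIN_APPROX_NONE)
for c in cs:
    if len(c)<150: continue
    Q=np.array([onplane(d,u,v,.16)[:2] for u,v in c[:,0]],np.float32)
    print(len(c),cv2.fitEllipse(Q),cv2.minEnclosingCircle(Q))
w=(hsv[...,1]<40)&(hsv[...,2]>150)&(abs(C[...,2]-.16)<.02)
zz=C[...,2][w];print('ring z',np.percentile(zz,[5,25,50,75,95]))
w2=(w&(abs(C[...,2]-.16)<.006))
Q=C[w2][:,:2]
# fit the centre from inner/outer radius: 
Qs=Q.astype(np.float32); print(cv2.minEnclosingCircle(Qs))
for r in (.053,.056,.060):
  for J in ([.5875,.2077],):
    s=''
    for t in range(-180,180,2):
        p=[J[0]+r*np.cos(np.radians(t)),J[1]+r*np.sin(np.radians(t)),.16];u,v=proj(d,p)
        g=cv2.getRectSubPix(hsv,(1,1),(u,v))[0,0] if False else hsv[int(round(v)),int(round(u))]
        s+='#' if (g[1]<45 and g[2]>140) else '.'
    print(r,s)
```

```text
818 ((0.5866498947143555, 0.20757852494716644), (0.23483425378799438, 0.23604018986225128), 32.7071647644043) ((0.5867666006088257, 0.20738127827644348), 0.12079343944787979)
532 ((0.5862893462181091, 0.2103603482246399), (0.16530978679656982, 0.16908976435661316), 4.563602924346924) ((0.5868473052978516, 0.20922598242759705), 0.08620879799127579)
ring z [0.15886486 0.15994019 0.16046029 0.16097146 0.16165846]
((0.560116708278656, 0.19299648702144623), 0.11119084805250168)
0.053 #######...###............################################################............#################################################............##################################
0.056 #############............################################################............################################################.............##################################
0.06 ##############...........################################################............#################################################...........###################################
```

View pics/w1c.png

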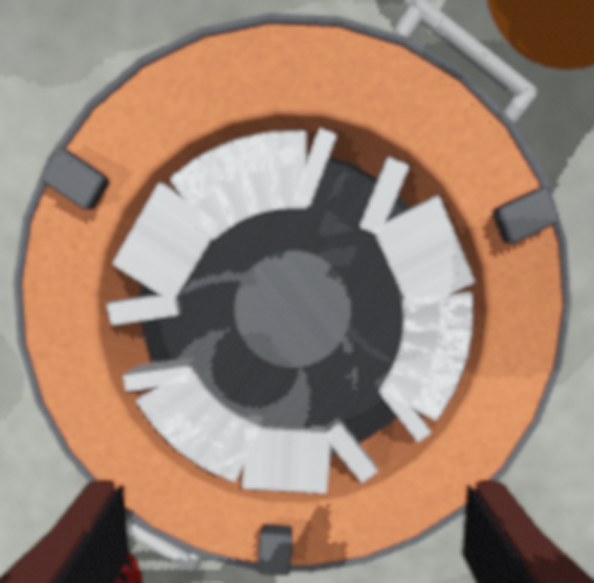

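Call:
{"api": "step_arm", "payload": {
  "series": [
    [0,0,0,-45,-27.2,0,-1],
    [0,0,0,-45,-27.2,0,-1],
    [0,0,0,-45,-27.2,0,-1],
    [0,0,0,-45,-27.2,10,-1],
    [0,0,0,-45,-27.2,10,-1],
    [0,0,0,-45,-27.2,20,-1],
    [0,0,0,-45,-27.2,20,-1],
    [0,0,0,-45,-27.2,20,-1]
  ]
}}

```text
clock: 3.2
eef_pos: [0.5858, -0.2406, 0.2202]
tcp_rot: [[-0.483, 0.875, 0.001], [0.875, 0.483, 0.0], [-0.0, 0.001, -1.0]]
force: [0.6, -0.8, 0.3]
grip_width: 0.088
```

Call:
{"api": "step_arm", "payload": {
  "series": [
    [0,0,0,0,0,0,-1],
    [0,0,0,0,0,0,-1]
  ]
}}

```text
clock: 3.45
eef_pos: [0.5861, -0.2385, 0.2206]
tcp_rot: [[-0.482, 0.876, -0.0], [0.876, 0.482, 0.001], [0.001, 0.0, -1.0]]
force: [-0.5, 1.0, -0.0]
grip_width: 0.0878
```

Run:
```python
from h import *
d=save('wrist','w2');s=manip.sense();print(s['eef_pos'],s['clock'],s['joint_positions'].round(1))
d=dict(np.load('pics/w2.npz'));C=cloud(d)
b=(abs(C[...,2]-.108)<.005)
hsv=cv2.cvtColor(d['image'],cv2.COLOR_BGR2HSV);b&=hsv[...,1]<50
P=C[b];b2=np.hypot(C[...,0]-.573,C[...,1]+.213)<.07;P=C[b&b2];print((b&b2).sum(),P.mean(0),cv2.minAreaRect(P[:,:2].astype(np.float32)))
l=(abs(C[...,2]-.056)<.006)&b2&(np.hypot(C[...,0]-.573,C[...,1]+.213)>.045)&(hsv[...,1]<50)
n,L,st,ce=cv2.connectedComponentsWithStats(l.astype(np.uint8))
for i in range(1,n):
    if st[i,4]>40:
        p=C[L==i].mean(0);q=p[:2]-P.mean(0)[:2];print(ce[i],st[i,4],p,np.degrees(np.arctan2(q[1],q[0])),np.hypot(*q))
```

```text
[ 0.58654586 -0.23760207  0.22084546] 3.5 [ -5.2  25.4  29.6  96.9 -14.1  61.4  57.7]
1467 [ 0.57046968 -0.21263572  0.10815595] ((0.5716245770454407, -0.21486815810203552), (0.013978928327560425, 0.08845888078212738), 27.02899932861328)
[270.72727273 134.743083  ] 253 [ 0.51991019 -0.21174665  0.05646384] 178.99258392660792 0.05056730698527654
[357.94444444 136.63636364] 198 [ 0.60024231 -0.16965359  0.05632173] 55.29064029796529 0.05228644612541148
```

View pics/w2.png

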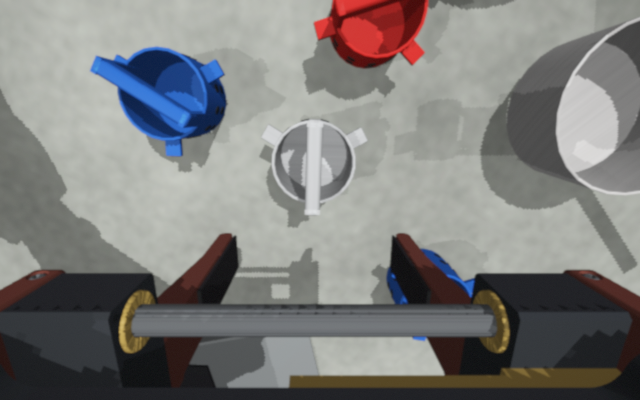

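The view shows the steel pot at (314,165), its bar running vertically from (314,122) to (313,212). Lugs are visible at (270,135) and (358,136); the third is under the bar's lower end. I'm descending to the bar.

Call:
{"api": "step_arm", "payload": {
  "series": [
    [0,0,1.8,0,0,0,-1],
    [0,0,0,27,-2,10,-1],
    [0,0,0,0,0,35,-1],
    [0,0,0,0,0,35,-1],
    [0,0,0,0,0,35,-1],
    [0,0,0,0,0,26,-1],
    [0,0,0,0,0,0,-1]
  ]
}}

```text
clock: 4.38
eef_pos: [0.5711, -0.2141, 0.0783]
tcp_rot: [[-0.455, 0.891, -0.003], [0.891, 0.455, 0.001], [0.003, -0.002, -1.0]]
force: [1.2, 0.0, -0.2]
grip_width: 0.0878
```

Call:
{"api": "step_arm", "payload": {
  "series": [
    [0,0,0,0,0,0,1],
    [0,0,0,0,0,0,1],
    [0,0,0,0,0,0,1],
    [0,0,0,0,0,0,1],
    [0,0,0,0,0,0,1],
    [0,0,0,0,0,0,1]
  ],
  "grip_force": 50
}}

```text
clock: 5.12
eef_pos: [0.5718, -0.2159, 0.0796]
tcp_rot: [[-0.453, 0.891, -0.0], [0.891, 0.453, 0.0], [0.0, -0.0, -1.0]]
force: [-0.5, 0.5, -0.1]
grip_width: 0.0317
```

Run:
```python
from h import *
d=save('side','s3');save('wrist','w3');s=manip.sense();print(s['eef_pos'],s['tcp_rot'].round(4),s['clock'],s['grip_width'],s['force'])
```

```text
[ 0.57180482 -0.21584342  0.07958986] [[-4.533e-01  8.914e-01 -1.000e-04]
 [ 8.914e-01  4.533e-01  0.000e+00]
 [ 1.000e-04 -1.000e-04 -1.000e+00]] 5.225 0.023224453518321444 [0.84833466 0.09720827 0.39653106]
```

View pics/w3.png

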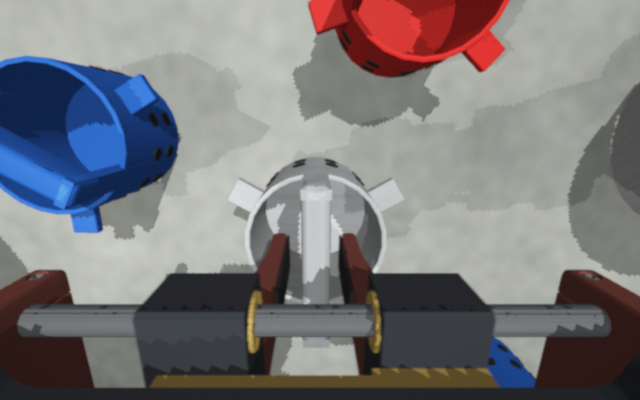

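The bar (316,245) lies between the fingers, which are still closing.

Call:
{"api": "step_arm", "payload": {
  "series": [
    [0,0,0,0,0,0,1],
    [0,0,0,0,0,0,1],
    [0,0,0,0,0,0,1],
    [0,0,0,0,0,0,1],
    [0,0,0,0,0,-10,1],
    [0,0,0,0,0,-30,1],
    [0,0,0,0,0,-30,1],
    [0,0,0,0,0,-30,1]
  ]
}}

```text
clock: 6.22
eef_pos: [0.5707, -0.2159, 0.1805]
tcp_rot: [[-0.453, 0.892, -0.002], [0.892, 0.453, 0.0], [0.001, -0.002, -1.0]]
force: [0.3, -0.2, -4.8]
grip_width: 0.0136
```

Call:
{"api": "step_arm", "payload": {
  "series": [
    [0,0,0,0,0,-35,1],
    [0,0,0,0,0,-35,1],
    [0,0,0,0,0,-35,1],
    [0,0,0,0,0,-30,1],
    [0,0,0,0,0,0,1]
  ]
}}

```text
clock: 6.85
eef_pos: [0.5722, -0.2168, 0.3167]
tcp_rot: [[-0.453, 0.892, 0.003], [0.892, 0.453, -0.001], [-0.002, 0.003, -1.0]]
force: [-0.6, -0.2, -5.4]
grip_width: 0.0136
```

Run:
```python
from h import *
d=save('side','s4');save('wrist','w4');s=manip.sense();print(s['eef_pos'],s['tcp_rot'].round(4),s['clock'],s['grip_width'],s['force'],s['torque'])
d=dict(np.load('pics/w4.npz'));C=cloud(d);hsv=cv2.cvtColor(d['image'],cv2.COLOR_BGR2HSV)
R,p=d['rot'],d['pos'];L=(C-p)@R  # tool coords
# bar top: tool z about -19-9=-28 ; lug at tool z = -19+45+1=27 minus 3 =23
b=(abs(L[...,2]+28)*0+abs(L[...,2]+.028)<.005)&(abs(L[...,1])<.012)&(abs(L[...,0])<.06)&(hsv[...,1]<50)
P=L[b];print('bar',b.sum(),P.mean(0),P[:,0].min(),P[:,0].max(),cv2.minAreaRect(P[:,:2].astype(np.float32)))
l=(abs(L[...,2]-.023)<.008)&(np.hypot(L[...,0],L[...,1])>.045)&(np.hypot(L[...,0],L[...,1])<.07)&(hsv[...,1]<50)
n,LL,st,ce=cv2.connectedComponentsWithStats(l.astype(np.uint8))
for i in range(1,n):
    if st[i,4]>40:
        q=L[LL==i].mean(0);print(ce[i],st[i,4],q,np.degrees(np.arctan2(q[1],q[0])),np.hypot(q[0],q[1]))
```

```text
[ 0.57084597 -0.21563189  0.31340127] [[-4.531e-01  8.915e-01 -2.000e-03]
 [ 8.915e-01  4.531e-01  7.000e-04]
 [ 1.500e-03 -1.400e-03 -1.000e+00]] 6.95 0.013967204699661409 [-0.26642919 -0.20661533 -6.09435602] [-0.02162818  0.07178262  0.00557385]
bar 3855 [ 0.01303841 -0.00049689 -0.02866247] -0.041815335283577455 0.04564224083259794 ((0.0019829683005809784, -0.0003535142168402672), (0.0873417854309082, 0.015817083418369293), 1.0529266595840454)
[242.47813411 194.18075802] 686 [ 0.02795859 -0.04479749  0.02334235] -58.031280400945036 0.05280622970230478
[385.44984802 193.9224924 ] 658 [0.02826778 0.04426226 0.02315824] 57.43594651530841 0.0525187087316606
```

View pics/w4.png

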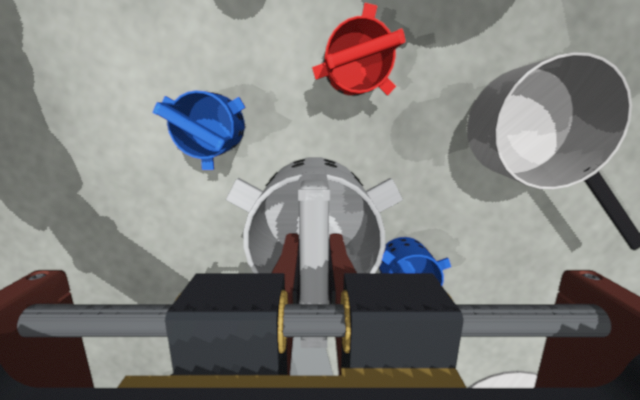

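View pics/s4.png

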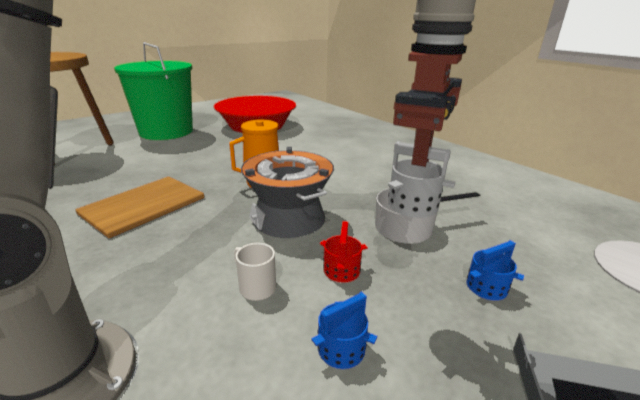

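The pot is held level at (315,225) and the side view shows it hanging clear of everything. Next I'll carry it over the jiko and turn it to the slots.

Call:
{"api": "step_arm", "payload": {
  "series": [
    [0,0,0,41,23,0,1],
    [0,0,0,41,23,0,1],
    [0,0,0,41,23,0,1],
    [0,0,0,41,23,0,1],
    [0,0,0,41,23,0,1],
    [0,0,0,41,23,0,1],
    [0,0,0,41,23,0,1],
    [0,0,0,41,23,0,1]
  ]
}}

```text
clock: 7.95
eef_pos: [0.5858, 0.161, 0.3123]
tcp_rot: [[-0.453, 0.891, -0.004], [0.891, 0.453, -0.002], [0.0, -0.004, -1.0]]
force: [-0.5, 0.7, -4.5]
grip_width: 0.0135
```

Call:
{"api": "step_arm", "payload": {
  "series": [
    [0,0,0,40.5,23.4,0,1],
    [0,0,-10,0,0,0,1],
    [0,0,-10,0,0,0,1],
    [0,0,-10,0,0,0,1],
    [0,0,-10.5,0,0,0,1],
    [0,0,0,0,0,0,1],
    [0,0,0,0,0,0,1]
  ]
}}

```text
clock: 8.82
eef_pos: [0.5891, 0.2063, 0.3134]
tcp_rot: [[-0.922, 0.387, -0.002], [0.387, 0.922, -0.001], [0.001, -0.002, -1.0]]
force: [-0.4, -0.1, -4.5]
grip_width: 0.0137
```

```bash
cat > m.py <<'E'
from h import *
import sys
def rep(tag):
    s=manip.sense();save('scene','sc'+tag);save('wrist','w'+tag)
    R=s['tcp_rot'];p=s['eef_pos'];print('tcp',p.round(4),'yawx',np.degrees(np.arctan2(R[1,0],R[0,0])).round(2),'potaxis+x',np.degrees(np.arctan2(-R[1,0],-R[0,0])).round(2))
    print('tilt',R[:,2].round(4),'clock',s['clock'],'w',s['grip_width'],'F',s['force'].round(2),'T',s['torque'].round(3))
    pc=p+R@np.array([.002,0,-.026]);print('potcenter',pc.round(4),'rel J',((pc-np.array([.587,.2077,.16]))*1000).round(1), 'shift tool mm to J', (R.T@(np.array([.587,.2077,pc[2]])-pc)*1000).round(1))
rep(sys.argv[1])
E
python3 m.py 5
```

```text
tcp [0.5891 0.2063 0.3134] yawx 157.24 potaxis+x -22.76
tilt [-2.e-03 -9.e-04 -1.e+00] clock 8.825 w 0.013711078415776727 F [-0.43 -0.11 -4.48] T [ 0.04  -0.01  -0.005]
potcenter [0.5873 0.2071 0.3394] rel J [  0.3  -0.6 179.4] shift tool mm to J [0.6 0.4 0. ]
```

View pics/w5.png

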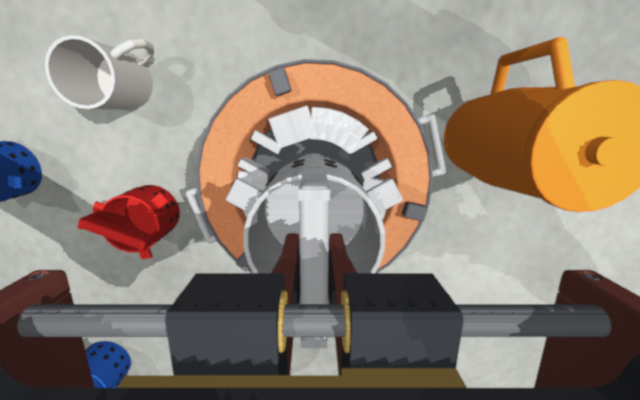

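The view shows the pot over the mouth, with the two front slots at (250,165) and (378,172) symmetric about the bar. I'm lowering it.

Call:
{"api": "step_arm", "payload": {
  "series": [
    [0,0,0,0.5,0.5,25,1],
    [0,0,0,0,0,25,1],
    [0,0,0,0,0,20,1],
    [0,0,0,0,0,15,1],
    [0,0,0,0,0,10,1],
    [0,0,0,0,0,10,1],
    [0,0,0,0,0,7,1],
    [0,0,0,0,0,0,1]
  ]
}}

```text
clock: 9.93
eef_pos: [0.5892, 0.2072, 0.2022]
tcp_rot: [[-0.924, 0.383, -0.001], [0.383, 0.924, -0.0], [0.001, -0.001, -1.0]]
force: [-0.2, -0.1, -4.0]
grip_width: 0.0139
```

```bash
python3 m.py 6
python3 - <<'E'
import cv2
im=cv2.imread('pics/sc6.png');cv2.imwrite('pics/sc6c.png',cv2.resize(im[110:230,280:420],None,fx=5,fy=5,interpolation=cv2.INTER_CUBIC))
im=cv2.imread('pics/w6.png');cv2.imwrite('pics/w6c.png',cv2.resize(im[60:270,180:450],None,fx=2.8,fy=2.8,interpolation=cv2.INTER_CUBIC))
E
```

```text
tcp [0.5892 0.2072 0.2022] yawx 157.45 potaxis+x -22.55
tilt [-7.e-04 -3.e-04 -1.e+00] clock 9.925 w 0.013920433497829692 F [-0.17 -0.12 -4.02] T [ 0.01   0.044 -0.017]
potcenter [0.5873 0.208  0.2283] rel J [ 0.3  0.3 68.3] shift tool mm to J [ 0.2 -0.4  0. ]
```

View pics/w6c.png

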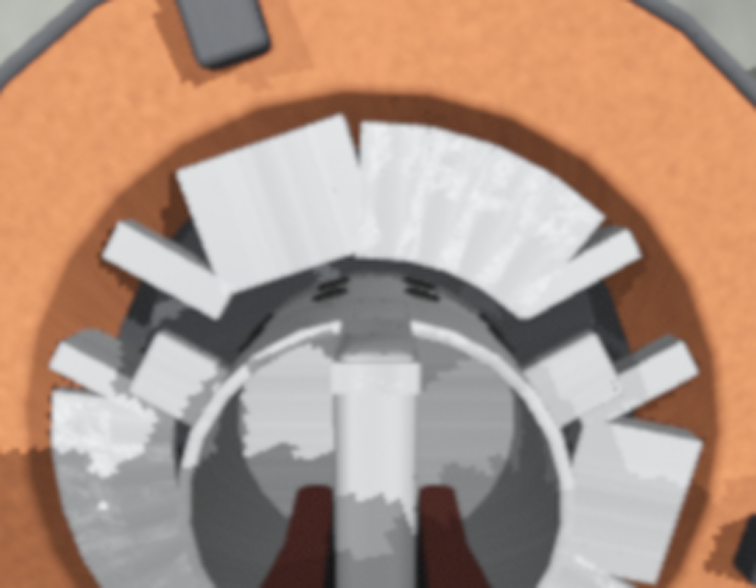

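View pics/sc6c.png

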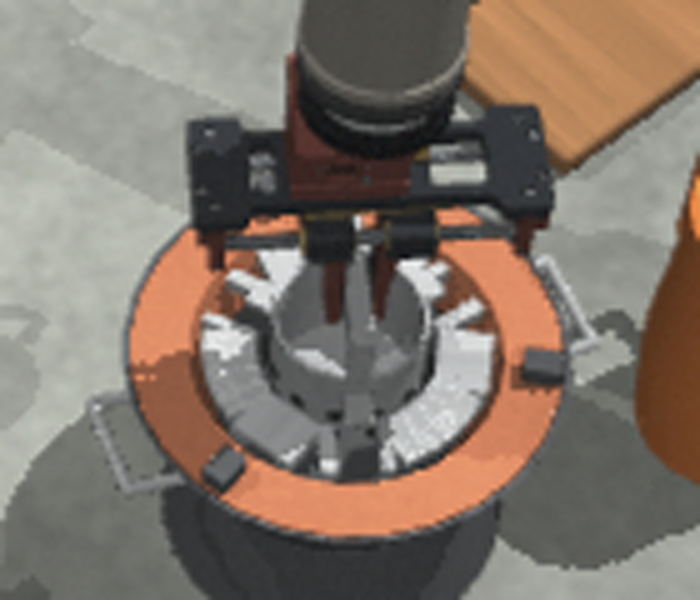

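Both views show the lugs directly above their slots. I'm lowering gently and watching the force.

Call:
{"api": "step_arm", "payload": {
  "series": [
    [0,0,0,0,0,6,1],
    [0,0,0,0,0,5,1],
    [0,0,0,0,0,4,1],
    [0,0,0,0,0,2,1],
    [0,0,0,0,0,0,1]
  ]
}}

```text
clock: 10.65
eef_pos: [0.5895, 0.2074, 0.1859]
tcp_rot: [[-0.924, 0.383, 0.0], [0.383, 0.924, 0.0], [-0.0, 0.0, -1.0]]
force: [-1.3, -0.6, -1.7]
grip_width: 0.0137
```

```bash
sed -i 's/,-.026\]/,.026]/' m.py; python3 m.py 7
```

```text
tcp [0.5895 0.2074 0.1859] yawx 157.46 potaxis+x -22.54
tilt [ 2.e-04  2.e-04 -1.e+00] clock 10.65 w 0.013740610767984001 F [-1.29 -0.62 -1.67] T [-0.065  0.392  0.031]
potcenter [0.5876 0.2082 0.1599] rel J [ 0.6  0.5 -0.1] shift tool mm to J [ 0.4 -0.7 -0. ]
```

Force is low and pot_center is level with the mouth, so the lugs have entered the slots. Now I'll press down.

Call:
{"api": "step_arm", "payload": {
  "series": [
    [0,0,0,0,0,4,1],
    [0,0,0,0,0,4,1],
    [0,0,0,0,0,4,1],
    [0,0,0,0,0,3.5,1],
    [0,0,0,0,0,0,1]
  ]
}}

```text
clock: 11.38
eef_pos: [0.5898, 0.2074, 0.1713]
tcp_rot: [[-0.924, 0.383, 0.001], [0.383, 0.924, 0.001], [-0.001, 0.001, -1.0]]
force: [-3.8, -1.1, 10.6]
grip_width: 0.0136
```

```bash
python3 m.py 8;  python3 - <<'E'
import cv2
im=cv2.imread('pics/w8.png');cv2.imwrite('pics/w8c.png',cv2.resize(im[60:270,180:450],None,fx=2.8,fy=2.8,interpolation=cv2.INTER_CUBIC))
E
```

```text
tcp [0.5898 0.2074 0.1713] yawx 157.45 potaxis+x -22.55
tilt [ 1.e-03  7.e-04 -1.e+00] clock 11.375 w 0.013630704975298832 F [-3.79 -1.13 10.62] T [-0.38   1.192 -0.007]
potcenter [0.588  0.2082 0.1453] rel J [  1.    0.5 -14.7] shift tool mm to J [ 0.8 -0.9 -0. ]
```

View pics/w8c.png

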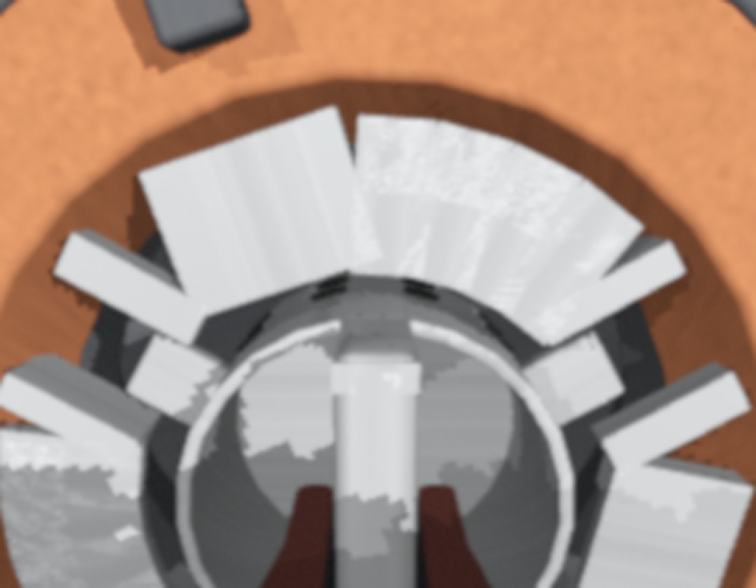

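The lugs now sit below the ring's top face inside the slots, and pot_center is 14.7 mm below the mouth. I'll correct about 1 mm laterally and twist clockwise.

Call:
{"api": "step_arm", "payload": {
  "series": [
    [0,0,0,0.8,-0.8,0.5,1],
    [0,0,5,0,-0.2,0,1],
    [0,0,5,0,-0.2,0,1],
    [0,0,5,0,-0.2,0,1],
    [0,0,0,0,0,0,1]
  ]
}}

```text
clock: 12.1
eef_pos: [0.5901, 0.2069, 0.1717]
tcp_rot: [[-0.792, 0.61, 0.005], [0.61, 0.792, 0.002], [-0.003, 0.004, -1.0]]
force: [-0.5, 0.0, 11.1]
grip_width: 0.0133
```

```bash
python3 m.py 9
```

```text
tcp [0.5901 0.2069 0.1717] yawx 142.41 potaxis+x -37.59
tilt [ 0.0047  0.0018 -1.    ] clock 12.1 w 0.013346158486264081 F [-0.51  0.02 11.08] T [-0.223  0.354  0.011]
potcenter [0.5887 0.2082 0.1457] rel J [  1.7   0.5 -14.3] shift tool mm to J [ 1.  -1.4 -0. ]
```

Call:
{"api": "step_arm", "payload": {
  "series": [
    [0,0,5,0.6,-0.8,0,1],
    [0,0,5,0.4,-0.6,0,1],
    [0,0,5,0,-0.2,0,1],
    [0,0,5,0,-0.2,0,1],
    [0,0,5,0,-0.2,0,1],
    [0,0,3,0,-0.1,0,1],
    [0,0,0,0,0,0,1]
  ]
}}

```text
clock: 13.08
eef_pos: [0.5885, 0.2058, 0.1718]
tcp_rot: [[-0.413, 0.911, 0.006], [0.911, 0.413, 0.002], [-0.001, 0.006, -1.0]]
force: [-0.2, -0.9, 9.8]
grip_width: 0.0137
```

```bash
python3 m.py 10
```

```text
tcp [0.5885 0.2058 0.1718] yawx 114.42 potaxis+x -65.58
tilt [ 0.0057  0.0015 -1.    ] clock 13.075 w 0.013650616687283896 F [-0.18 -0.95  9.77] T [-0.412  0.11   0.07 ]
potcenter [0.5878 0.2076 0.1458] rel J [  0.8  -0.1 -14.2] shift tool mm to J [ 0.4 -0.7 -0. ]
```

Call:
{"api": "step_arm", "payload": {
  "series": [
    [0,0,1.5,0.3,-0.4,0,1],
    [0,0,1.5,0,-0.2,0,1],
    [0,0,0,0,0,0,1],
    [0,0,0,0,0,0,1]
  ]
}}

```text
clock: 13.68
eef_pos: [0.588, 0.2059, 0.172]
tcp_rot: [[-0.367, 0.93, 0.006], [0.93, 0.367, 0.002], [-0.001, 0.006, -1.0]]
force: [0.8, -0.9, 11.0]
grip_width: 0.0136
```

```bash
python3 m.py 11;  python3 - <<'E'
import cv2
im=cv2.imread('pics/w11.png');cv2.imwrite('pics/w11c.png',cv2.resize(im[60:270,180:450],None,fx=2.8,fy=2.8,interpolation=cv2.INTER_CUBIC))
E
```

```text
tcp [0.588  0.2059 0.172 ] yawx 111.52 potaxis+x -68.48
tilt [ 0.0062  0.0015 -1.    ] clock 13.675 w 0.01356873541464287 F [ 0.77 -0.88 11.02] T [-0.469 -0.028  0.426]
potcenter [0.5874 0.2078 0.146 ] rel J [  0.4   0.1 -14. ] shift tool mm to J [ 0.  -0.4 -0. ]
```

View pics/w11c.png

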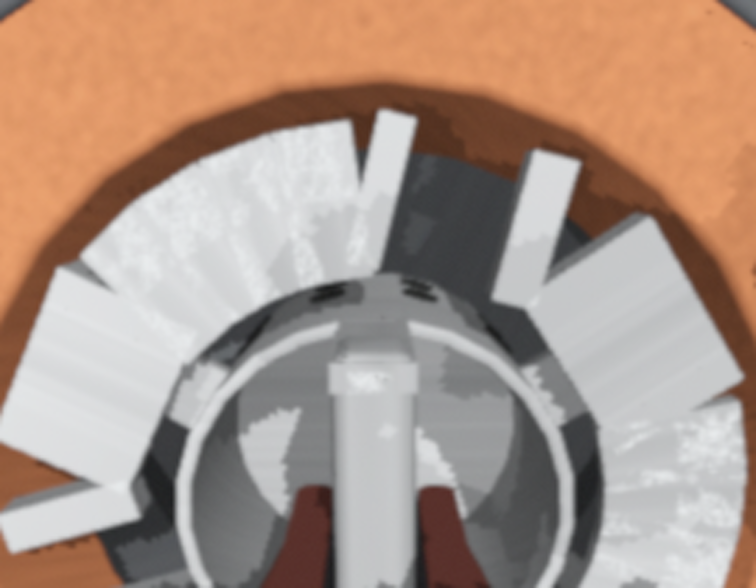

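A torque of 0.43 N·m at 46° shows the stop is met, and the view shows the lugs under the notch segments at (200,390) and (545,385). I'll ease back 1.5° and let it rise.

Call:
{"api": "step_arm", "payload": {
  "series": [
    [0,0,-1.5,0,0,0,1],
    [0,0,0,0,0,-2,1],
    [0,0,0,0,0,-2,1],
    [0,0,0,0,0,-2,1],
    [0,0,0,0,0,0,1],
    [0,0,0,0,0,0,1]
  ]
}}

```text
clock: 14.52
eef_pos: [0.5879, 0.2057, 0.1773]
tcp_rot: [[-0.39, 0.921, 0.006], [0.921, 0.39, 0.002], [-0.001, 0.006, -1.0]]
force: [2.8, 0.2, 5.6]
grip_width: 0.0136
```

```bash
python3 m.py 12
```

```text
tcp [0.5879 0.2057 0.1773] yawx 112.93 potaxis+x -67.07
tilt [ 0.0059  0.0015 -1.    ] clock 14.525 w 0.013611352663680914 F [2.8  0.19 5.62] T [-0.177 -0.459 -0.071]
potcenter [0.5873 0.2076 0.1513] rel J [ 0.3 -0.1 -8.7] shift tool mm to J [ 0.2 -0.2 -0. ]
```

Call:
{"api": "step_arm", "payload": {
  "series": [
    [0,0,0,0,0,-1.5,1],
    [0,0,0,0,0,0,1],
    [0,0,0,0,0,0,1]
  ]
}}

```text
clock: 15.0
eef_pos: [0.5877, 0.2058, 0.1782]
tcp_rot: [[-0.39, 0.921, 0.006], [0.921, 0.39, 0.001], [-0.001, 0.006, -1.0]]
force: [5.6, 0.6, 3.2]
grip_width: 0.0137
```

```bash
python3 m.py 13
```

```text
tcp [0.5877 0.2058 0.1782] yawx 112.94 potaxis+x -67.06
tilt [ 0.0055  0.0012 -1.    ] clock 15.0 w 0.013687833134059139 F [5.61 0.57 3.21] T [-1.000e-03 -1.175e+00 -1.020e-01]
potcenter [0.5871 0.2077 0.1522] rel J [ 0.1 -0.  -7.8] shift tool mm to J [ 0.  -0.1 -0. ]
```

The lugs are taking up load in the notches. Releasing.

Call:
{"api": "step_arm", "payload": {
  "series": [
    [0,0,0,0,0,0,0.4],
    [0,0,0,0,0,0,0.2],
    [0,0,0,0,0,0,0],
    [0,0,0,0,0,0,0],
    [0,0,0,0,0,0,0],
    [0,0,0,0,0,0,0]
  ]
}}

```text
clock: 15.85
eef_pos: [0.5851, 0.2055, 0.1771]
tcp_rot: [[-0.39, 0.921, -0.0], [0.921, 0.39, -0.0], [0.0, -0.0, -1.0]]
force: [0.9, -1.2, -0.2]
grip_width: 0.0441
```

```bash
python3 m.py 14
```

```text
tcp [0.5851 0.2055 0.1771] yawx 112.96 potaxis+x -67.04
tilt [-1.e-04 -0.e+00 -1.e+00] clock 15.85 w 0.04409970606875972 F [ 0.86 -1.17 -0.19] T [ 0.01  -0.013 -0.057]
potcenter [0.5843 0.2073 0.1511] rel J [-2.7 -0.4 -8.9] shift tool mm to J [-0.7  2.6 -0. ]
```

View pics/w14.png

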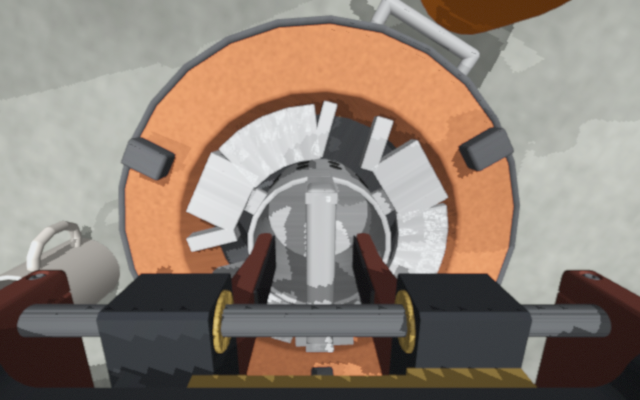

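The fingers are clear of the bar (320,240) on both sides. I'll rise straight up and inspect from above.

Call:
{"api": "step_arm", "payload": {
  "series": [
    [0,0,0,0,0,-10,0],
    [0,0,0,0,0,-25,0],
    [0,0,0,0,0,-30,0],
    [0,0,0,-20,0,-40,0],
    [0,0,0,-20,0,-20,0],
    [0,0,0,0,0,0,0],
    [0,0,0,0,0,0,0]
  ]
}}

```text
clock: 16.82
eef_pos: [0.5999, 0.1696, 0.3013]
tcp_rot: [[-0.391, 0.92, -0.001], [0.92, 0.391, 0.0], [0.001, -0.001, -1.0]]
force: [0.5, -0.3, -0.2]
grip_width: 0.0441
```

```bash
python3 m.py 15
python3 - <<'E'
from h import *
save('side','s15')
for f in('w15','sc15'):
    d=dict(np.load(f'pics/{f}.npz'));C=cloud(d);hsv=cv2.cvtColor(d['image'],cv2.COLOR_BGR2HSV)
    r=np.hypot(C[...,0]-.587,C[...,1]-.2077)
    b=(r<.055)&(C[...,2]>.2)&(C[...,2]<.214)&(hsv[...,1]<60)
    P=C[b];print(f,b.sum(),'bar top z med',np.median(P[:,2]),cv2.minAreaRect(P[:,:2].astype(np.float32)))
    A=np.c_[P[:,:2]-P[:,:2].mean(0),np.ones(len(P))];k=abs(P[:,2]-np.median(P[:,2]))<.004
    print('slope',np.linalg.lstsq(A[k],P[k,2],rcond=None)[0])
    b=(r<.05)&(r>.03)&(C[...,2]>.162)&(C[...,2]<.175);P=C[b]
    # rim top: robust plane
    k=np.ones(len(P),bool)
    for _ in range(5):
        A=np.c_[P[:,0]-.587,P[:,1]-.2077,np.ones(len(P))];s=np.linalg.lstsq(A[k],P[k,2],rcond=None)[0];k=abs(A@s-P[:,2])<.0025
    print('rim plane',s,k.sum())
E
```

```text
tcp [0.5999 0.1696 0.3013] yawx 113.01 potaxis+x -66.99
tilt [-1.4e-03  3.0e-04 -1.0e+00] clock 16.825 w 0.044141356495710375 F [ 0.45 -0.25 -0.2 ] T [-0.025  0.05  -0.05 ]
potcenter [0.5991 0.1715 0.2753] rel J [ 12.1 -36.2 115.3] shift tool mm to J [38.1  3.   0. ]
w15 1747 bar top z med 0.20720093998087674 ((0.587385356426239, 0.20666788518428802), (0.01385780144482851, 0.08707793056964874), 22.854915618896484)
slope [ 0.00244324 -0.00133222  0.20708731]
rim plane [-0.00286931  0.00077095  0.16921859] 800
sc15 148 bar top z med 0.2057762051327915 ((0.588799238204956, 0.2061520218849182), (0.01559927687048912, 0.08767697960138321), 22.730085372924805)
slope [-0.00475153 -0.00114792  0.20564835]
rim plane [-0.00584977  0.01830616  0.16760937] 80
```

View pics/w15.png

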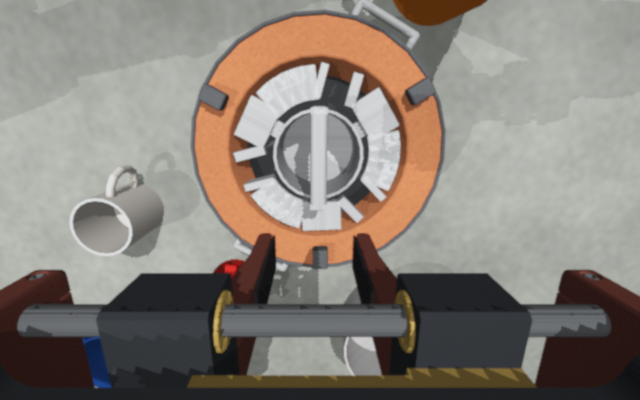

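View pics/s15.png

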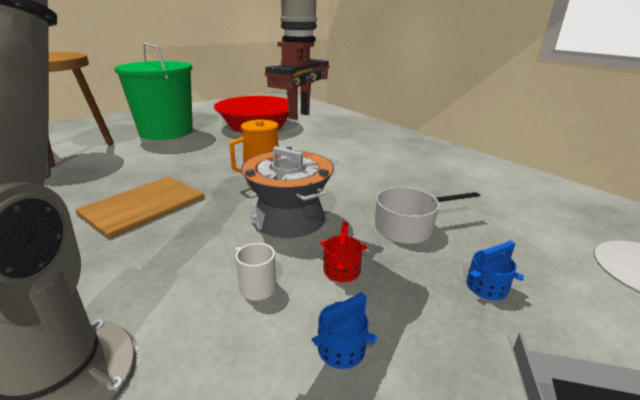

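The bar top at z = 0.2071 puts pot_center 6.9 mm below the mouth. It is level, about 1 mm off axis and turned 44.6° from the slot. The bystanders look unmoved in the pictures, so I'm handing in.

Run:
```python
from h import *
print(manip.job_done(), manip.sense()['clock'])
```

```text
the job is handed in; nothing more can be done
the job is handed in; nothing more can be done
```

The steel fire pot is locked in the jiko and released. I handed the job in at about 17 s of the 67 s allowed, and the system gave no verdict.

I gripped the pot by its carrying bar and turned its lugs to the slots, measured at about -22.5° in the world frame. I lowered it with little force and pressed it to about 14.5 mm below the mouth. I then twisted it clockwise until the stop pushed back with 0.43 N·m at 46°. After easing back 1.5°, I let it rise, opened the fingers and moved the arm clear.

**Last checks:**
- **Height:** the wrist camera puts pot_center about 6.9 mm below the mouth. The coarser scene camera gives about 8.2 mm. Both are within the 4.5 to 9.5 mm band.
- **Position and tilt:** the pot is about 1 mm off the axis by the wrist camera and about 2.4 mm by the scene camera. The wrist camera shows the bar and rim tilted less than 0.3°. The scene camera's rim fit gave about 1°, but from only 80 points.
- **Lock angle:** the lugs sit about 44.6° clockwise of the slots, inside the notches.
- **Surroundings:** the robot touches nothing. The mug, saucepan, jug and the blue and red look-alikes look unmoved in the last pictures; I did not measure their positions again.

While the pot rose in the notches there was a sideways force of up to 5.6 N. It dropped to about 1 N once I opened the fingers.

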